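# Put the pricking irons back on the tool rest

## Task

Put the red and the blue pricking iron from the green mat away on the tool rest: lay one in each of the two empty outer lanes, flat across the middle of both orange bars and straight along the lane, with its toothed tip towards the brass strip like the black iron already there. Set them down gently, not dropped, and leave the black iron and everything else on the bench undisturbed.

Things in the scene. Friction and masses are not known exactly. Their poses are not given: they have to be found in the camera images.
- rack: fixed tool rest: dark brown board 190 (x) x 260 (y) x 12 mm, origin at centre of underside. Two orange bars along y at x = -45 and +45 mm, 20 mm wide, tops 34 mm above the origin; on them pale ridges 6 mm thick, 8 mm high at y = -120, -40, 40, 120 mm bound three lanes along x, 74 mm wide, centred at y = -80, 0, 80 mm. Flat brass strip on the board along its +x edge: the end where tips point.
- red_iron: leather pricking iron, red grip, lying on the green mat: steel bar 140 mm long, 14 x 14 mm section, x towards the toothed tip, z up, origin at the middle of its underside (centre of mass near). Grip covers x = -30 to 30 mm; toothed blade, x = 35 to 70 mm, is 26 mm wide (y), 9 mm high. About 150 g.
- red_iron_tip (a point): the toothed end of the red iron, on its underside, 70 mm along x from its origin
- red_iron_butt (a point): the plain end of the red iron, on its underside, 70 mm against x from its origin
- blue_iron: leather pricking iron, blue grip, lying on the green mat: steel bar 140 mm long, 14 x 14 mm section, x towards the toothed tip, z up, origin at the middle of its underside (centre of mass near). Grip covers x = -30 to 30 mm; toothed blade, x = 35 to 70 mm, is 26 mm wide (y), 9 mm high. About 150 g.
- blue_iron_tip (a point): the toothed end of the blue iron, on its underside, 70 mm along x from its origin
- blue_iron_butt (a point): the plain end of the blue iron, on its underside, 70 mm against x from its origin
- black_iron: leather pricking iron, black grip, already lying in the middle lane of the tool rest, its tip to the brass strip: steel bar 140 mm long, 14 x 14 mm section, x towards the toothed tip, z up, origin at the middle of its underside (centre of mass near). Grip covers x = -30 to 30 mm; toothed blade, x = 35 to 70 mm, is 26 mm wide (y), 9 mm high. About 150 g.
- black_iron_tip (a point): the toothed end of the black iron, on its underside, 70 mm along x from its origin
- black_iron_butt (a point): the plain end of the black iron, on its underside, 70 mm against x from its origin
- mat: green cutting mat, fixed, 340 x 340 mm, 4 mm thick; origin at the centre of its underside, on the table
- mallet: maker's mallet lying down along its x: pale wooden head 110 mm long, 70 mm diameter, darker handle 140 mm; 70 mm high; origin at its underside, where the head meets the handle
- glue: white glue bottle with yellow cap, diameter 56 mm, 110 mm high; origin at the centre of its foot
- spool: orange thread spool standing up, diameter 52 mm, 50 mm high; origin at the centre of its foot
- weight: round brass weight, diameter 60 mm, 38 mm high; origin at the centre of its foot
- jar: amber jar with steel lid, diameter 76 mm, 90 mm high; origin at the centre of its foot
- wax: yellow block of wax 60 x 40 x 25 mm; origin at the centre of its underside
Not all that is in view belongs to the job. What is shaped like the blue_iron but purple or turquoise is not meant.

How it is judged:
By the outcome, as a careful person would: the job done as asked, in the order asked, and still so for the second after the job is handed in, with the robot touching nothing.
It also fails if it takes over 64 s, if anything falls off the work surface, if the arm or the gripper's body presses on something with over 40 N, if the wrist force passes 120 N, or if a joint passes its speed limit or range.

## Robot

A 6-joint arm with a two-finger parallel gripper is mounted at the origin on the work surface. World frame = base frame: x ahead of the robot, y to its left, z up, the work surface at z = 0. Lengths are in m, angles in degrees, forces in N, time in s.
With the tool pointing down it reaches from about 0.375 to 0.9 m from the base axis. Payload 3.1 kg.
Tool frame: the origin (TCP) lies on the centre line of the jaws, within the pads' length; the fingertips stand 19 mm ahead of it and the grasp point (between the pads) is the TCP (tips_ahead is the distance from the TCP to the fingertips, in m); z points along the fingers, y is the line along which they close (so a half turn about z gives the same grasp; the last joint's range is limited). The gripper opens to 87 mm and grips with 3 to 60 N. Pads are 19 mm wide; open, the fingers measure 117 mm over their backs; the gripper's body (75 mm by 190 mm) begins 51 mm behind the grasp point.
Start: joints at [63.856, 30.224, 82.088, -0, 67.689, -10.227], TCP at [0.171, 0.601, 0.242] pointing down, gripper open.
Joint ranges: [-176.69, 176.69], [-43.24, 126.21], [12.49, 139.97], [-82, 262], [0, 151.66], [-163.58, 163.58]. Speed limits (degrees/s): [159.86, 159.86, 180, 180, 180, 180].

## Interface

Orientations are given as a 3x3 rotation matrix whose columns are the frame's x, y, z axes.
In Python, from rig import read_state, capture, hand_in, trace, landmark_of, tips_ahead gives the robot as it stands.
- The arm moves only by the shell command python3 -m jog 'ROWS'. ROWS is JSON, a list of rows, each an object of numbers: "tx", "ty", "tz": the shift along the tool's x, y, z in cm; "roll": the turn about the tool's z in rad; "jaw": the opening, from 0 (shut) to 1 (fully open). A call has 1 to 8 rows; each row shifts and turns the commanded pose from where the row before left it, along the tool's axes as they then stand; what a row does not reach is not made up. A row lasts 1/10 s, in which the tool goes at most 50 mm and 8.59 degrees, less where a joint would pass 70% of its speed; a pose out of reach is approached as far as the arm can. A call with a gripper value outside its range is refused whole. The fingers move at their own pace and stop on an object; the grip force is fixed at half the most. Time passes only in rows, so rows that do not move let the fingers close. It gives the time, the measured TCP pose, the force, the opening and the grip force at its end, in the units of the state.
- read_state(): the state, without advancing time (a new reading comes with each control period).
- capture(name): name is "scene" or "side" or "wrist"; returns a dict with "img" (384x512x3 uint8, red, green, blue), "vertical_fov" (degrees; the focal length in pixels is half the picture's height over the tangent of half this angle, whatever the lens; pixels are square), "cx", "cy" (the principal point, pixels), "cam_to_world" (4x4, takes a point from camera to world coordinates); the wrist camera has in their place "tool_from_camera" (4x4, takes a point from camera to tool coordinates, whose origin is the TCP and whose axes are the flange's). Camera axes: x right, y up, looking along -z (the intrinsics and any distortion apply to the point x, -y, -z); pixel columns grow to the right and rows downward; lengths in m; the calibration is good to about 2 mm. A picture is of the moment at which its call begins: read the wrist's pose just before it. There is no depth.
- hand_in(): hands the job in; it is judged then, once.
Trained networks look in the newest picture that a camera, given by its name, has taken for a name from the list of things; names that differ only in an ending like _2 or _b are one class to them, and where a whole thing is asked for, a point or a joint stands for the part that bears it (a point fixed in the world has none). Each returns a list of dicts, best first, with "p" (0 to 1); they miss things now and then, are a little off and sometimes report something else, mostly with a low value. They report only what shows in the picture. A call takes as long as a camera call. They do not tell look-alikes from the thing itself.
- trace(camera, thing): "pixels" (384x512 bool, what is visible of it) and "bbox" ([left, top, width, height] in pixels, round what is visible of it).
- landmark_of(camera, thing): "point" ([row, column] in pixels: a listed point, or the origin of a listed thing).
The state is a dict: "time_s": time; "joint_positions": joint angles; "qvel": joint speeds; "tau": joint torques, N m; "position": TCP position; "tcp_rot": TCP orientation; "force": force on the tool from outside, world axes, zero at the start; "moment": the same for the moment, N m; "opening": opening from 0.0 (shut) to 1.0 (fully open); "grasp_force": force on a finger pad.
Only numpy, scipy, OpenCV 4.12 (cv2) and the standard library are available. Lean on these libraries where they do the work, as an engineer would, in place of code of your own. Each camera call takes 0.05 s, during which the arm holds its last target. There are 200 camera calls.

## Working session

There is one attempt and no reset: what is moved stays moved. The work goes in short steps, Python scripts to look and compute and a shell command to move; the robot and the scene stay as the last step left them, time stands still between calls to the robot, and variables do not carry over. Pictures are saved under pics/ and viewed, at most 10 in all, crops included, and the job is handed in when it is done.

```bash
ls; mkdir -p pics; cat > h.py <<'E'
import numpy as np,cv2
from rig import *
def K(c):
    f=c["img"].shape[0]/2/np.tan(np.radians(c["vertical_fov"]/2)); return f
def c2w(c,s=None):
    if "cam_to_world" in c: return np.array(c["cam_to_world"])
    T=np.eye(4);T[:3,:3]=s["tcp_rot"];T[:3,3]=s["position"];return T@np.array(c["tool_from_camera"])
def pix2w(c,rc,z,s=None):
    f=K(c);T=c2w(c,s);d=T[:3,:3]@np.array([(rc[1]-c["cx"])/f,-(rc[0]-c["cy"])/f,-1]);o=T[:3,3]
    return o+d*(z-o[2])/d[2]
def save(c,n): cv2.imwrite("pics/"+n,cv2.cvtColor(c["img"],cv2.COLOR_RGB2BGR))
E
python3 - <<'E'
from h import *
s=read_state();print({k:np.round(v,3).tolist() for k,v in s.items()},tips_ahead)
for n in ["scene","side"]:
    c=capture(n);save(c,n+"0.png");print(n,{k:np.round(v,3).tolist() for k,v in c.items() if k!="img"})
    for t in ["rack","red_iron","red_iron_tip","red_iron_butt","blue_iron","blue_iron_tip","blue_iron_butt","black_iron","black_iron_tip","mat"]:
        for r in landmark_of(n,t)[:3]:
            print(t,round(r["p"],2),np.round(r["point"],1),np.round(pix2w(c,r["point"],0.034 if "black" in t else 0 if t in("rack","mat") else .004),3))
E
```

```text
pics
{'time_s': 0.0, 'joint_positions': [63.855, 30.279, 82.155, 0.001, 67.69, -10.228], 'qvel': [0.091, -0.011, 0.022, -0.122, 0.006, 0.055], 'tau': [0.001, -44.004, -17.66, 0.063, 0.058, -0.0], 'position': [0.171, 0.6, 0.241], 'tcp_rot': [[-0.962, 0.274, -0.001], [0.274, 0.962, -0.002], [0.0, -0.002, -1.0]], 'force': [0.095, 0.039, -0.964], 'moment': [-0.014, -0.012, 0.004], 'grasp_force': 0.0, 'opening': 1.0} 0.019
scene {'vertical_fov': 47.128, 'cx': 245.422, 'cy': 192.159, 'cam_to_world': [[0.634, -0.569, 0.524, 1.244], [0.773, 0.462, -0.435, -0.603], [0.005, 0.681, 0.732, 1.115], [0.0, 0.0, 0.0, 1.0]]}
rack 0.93 [248.2 195.9] [ 0.532 -0.21   0.   ]
red_iron 0.57 [181.4 293.7] [0.516 0.222 0.004]
red_iron 0.47 [167.  298.6] [0.474 0.287 0.004]
red_iron_tip 0.56 [224.1 305.9] [0.681 0.119 0.004]
red_iron_tip 0.51 [155.6 290.8] [0.411 0.307 0.004]
red_iron_butt 0.59 [181.4 300.1] [0.53  0.24  0.004]
blue_iron 0.8 [289.  265.5] [ 0.777 -0.139  0.004]
blue_iron 0.73 [206.1 298.5] [0.61  0.155 0.004]
blue_iron 0.51 [126.2 250.3] [0.182 0.301 0.004]
blue_iron_tip 0.88 [301.7 244.4] [ 
[... 864 characters left out ...]
[0.404 0.318 0.004]
red_iron_butt 0.56 [172.1 222.9] [0.522 0.257 0.004]
blue_iron 0.68 [175.1 258.9] [0.618 0.157 0.004]
blue_iron 0.67 [197.6 347. ] [ 0.78  -0.144  0.004]
blue_iron 0.6 [160.7 276.6] [0.736 0.188 0.004]
blue_iron_tip 0.52 [180.2 237.1] [0.533 0.182 0.004]
blue_iron_tip 0.46 [210.2 361.3] [ 0.767 -0.223  0.004]
blue_iron_butt 0.71 [187.9 334.6] [ 0.787 -0.077  0.004]
blue_iron_butt 0.46 [175.1 272.8] [0.66  0.124 0.004]
black_iron 0.72 [228.7 306.8] [ 0.525 -0.195  0.034]
black_iron 0.47 [179.1 319.7] [ 0.751 -0.031  0.034]
black_iron_tip 0.68 [222.4 326.6] [ 0.598 -0.214  0.034]
black_iron_tip 0.44 [191.6 176.5] [0.3   0.229 0.034]
mat 0.9 [176.7 234. ] [0.541 0.211 0.   ]
```

View pics/scene0.png

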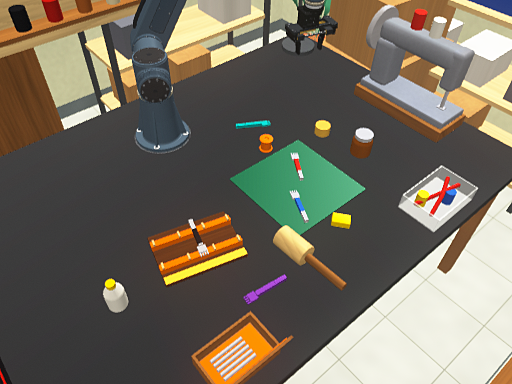

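View pics/side0.png

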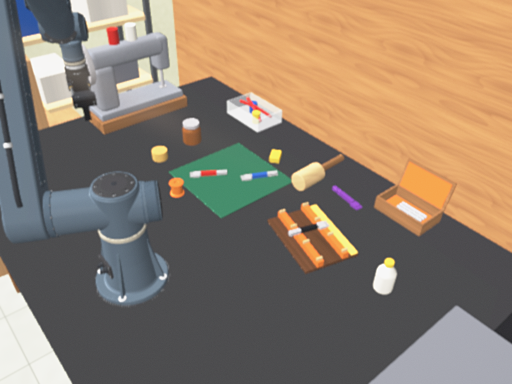

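Both views show the mat with red at scene px (165,297) and blue at (206,299). The candidates shaped like the blue iron are purple (289,265), turquoise (124,252) and blue (206,299). Only the last is blue and on the mat. I'll confirm it in an enlarged crop.

```bash
python3 - <<'E'
from h import *
a=cv2.imread("pics/scene0.png");b=cv2.imread("pics/side0.png")
z=lambda i,r,c,h,w,k:cv2.resize(i[r:r+h,c:c+w],None,fx=k,fy=k,interpolation=cv2.INTER_CUBIC)
m=np.zeros((560,800,3),np.uint8)
m[:400,:300]=z(a,145,265,80,60,5)
m[:250,310:800]=z(b,155,185,50,98,5)
m[260:560,310:710]=z(a,205,145,75,100,4)
cv2.imwrite("pics/crop1.png",m)
# masks -> world axis
for n in ["scene","side"]:
    c=capture(n)
    for t in ["red_iron","blue_iron","black_iron"]:
        for r in trace(n,t)[:3]:
            ys,xs=np.nonzero(r["pixels"])
            z0=.046 if t[:3]=="bla" else .014
            P=np.array([pix2w(c,(y,x),z0)[:2] for y,x in zip(ys,xs)])
            (cx,cy),(w,h),an=cv2.minAreaRect(P.astype(np.float32)*1000)
            u=np.linalg.svd(P-P.mean(0),full_matrices=False)[2][0]
            print(n,t,round(r["p"],2),r["bbox"],"c",round(cx),round(cy),"size",round(w),round(h),"ang",round(np.degrees(np.arctan2(u[1],u[0])),1))
E
```

```text
scene red_iron 0.58 [289.9, 154.7, 13.1, 23.8] c 473 276 size 27 142 ang -31.9
scene blue_iron 0.67 [236.2, 118.9, 34.0, 9.2] c 188 308 size 137 37 ang 60.7
scene blue_iron 0.64 [290.2, 189.8, 16.7, 32.8] c 616 152 size 24 128 ang -25.2
scene blue_iron 0.62 [244.6, 275.3, 43.4, 27.1] c 780 -140 size 140 30 ang -95.7
scene black_iron 0.77 [187.7, 217.8, 20.4, 40.5] c 529 -202 size 31 146 ang -16.9
side red_iron 0.66 [190.4, 170.9, 34.7, 7.9] c 469 279 size 34 129 ang -30.5
side blue_iron 0.73 [242.0, 173.0, 29.8, 6.7] c 612 151 size 37 135 ang 157.1
side blue_iron 0.44 [335.2, 185.3, 28.0, 22.9] c 773 -144 size 151 34 ang -98.2
side black_iron 0.48 [290.4, 218.7, 39.4, 16.9] c 524 -206 size 32 136 ang 161.3
```

View pics/crop1.png

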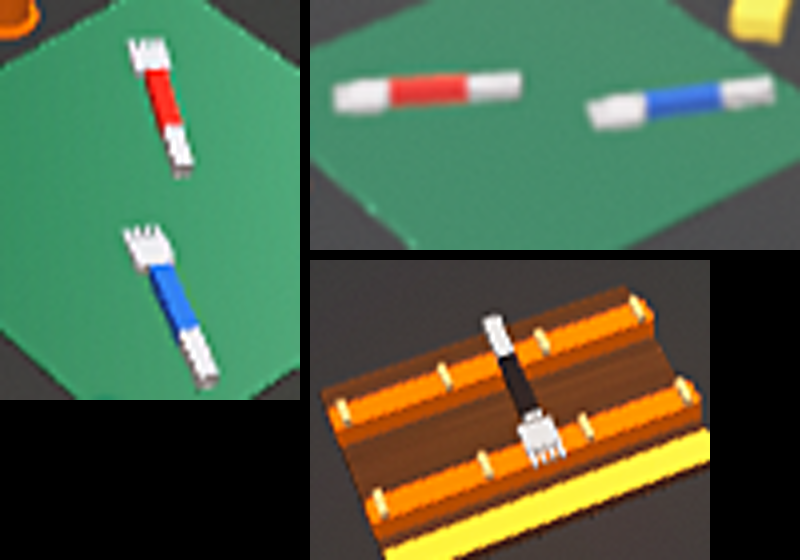

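Crop: blue iron tip upper-left (scene px 191,294), butt (220,306). Red tip (154,294), butt (179,302). The black iron's tip points to the yellow (brass) strip. So red points at about 149° and blue at about 155° in yaw, and the rack's x axis is at about -17°. Moving above the irons.

```bash
python3 -m jog '[{"tx":-3.7,"ty":-2.2},{"tx":-3.7,"ty":-2.2},{"tx":-3.7,"ty":-2.2},{"tx":-3.7,"ty":-2.2},{"tx":-3.7,"ty":-2.2},{"tx":-3.7,"ty":-2.2},{"tx":-3.7,"ty":-2.2},{"tx":-3.7,"ty":-2.2}]'; python3 -m jog '[{"tx":-3.7,"ty":-2.2},{"tx":-3.7,"ty":-2.2},{"roll":0.13},{"roll":0.13},{},{}]'
cat > look.py <<'E'
import sys
from h import *
from itertools import groupby
def look(things,zs,name=None):
    s=read_state();c=capture("wrist")
    if name: save(c,name)
    for t,z in zip(things,zs):
        for r in landmark_of("wrist",t)[:2]:
            print(t,round(r["p"],2),np.round(r["point"],0),np.round(pix2w(c,r["point"],z,s)*1000,1)[:2])
    return s,c
def masks(s,c,things,zs):
    for t,z in zip(things,zs):
        for r in trace("wrist",t)[:2]:
            ys,xs=np.nonzero(r["pixels"])
            P=np.array([pix2w(c,(y,x),z,s)[:2] for y,x in zip(ys,xs)])*1000
            (cx,cy),(w,h),an=cv2.minAreaRect(P.astype(np.float32))
            u=np.linalg.svd(P-P.mean(0),full_matrices=False)[2][0]
            print(t,round(r["p"],2),np.round(r["bbox"]),"c",round(cx,1),round(cy,1),"size",round(w),round(h),"ang",round(np.degrees(np.arctan2(u[1],u[0])),1))
E
python3 - <<'E'
from look import *
s,c=look(["red_iron","red_iron_tip","red_iron_butt","blue_iron","blue_iron_tip","blue_iron_butt"],[.004]*6,"w1.png")
masks(s,c,["red_iron","blue_iron"],[.016]*2)
print(s["time_s"],np.round(s["position"],4),np.degrees(np.arctan2(s["tcp_rot"][1][0],s["tcp_rot"][0][0])),np.round(c["tool_from_camera"],3).tolist())
for n in ["scene","side"]:
    c=capture(n)
    for t in ["glue","jar","mallet","spool","wax","weight"]:
        print(n,t,[(round(r["p"],2),np.round(pix2w(c,r["point"],0)[:2],3).tolist()) for r in landmark_of(n,t)[:1]])
E
```

```text
blue_iron 0.39 [236.  20.] [182.5 309.2]
blue_iron 0.5 [  0. 225.  10.   3.] c 164.7 306.1 size 11 4 ang -109.9
1.5 [0.1714 0.601  0.2416] 164.08131795791073 [[0.0, 0.964, 0.267, 0.074], [1.0, -0.0, 0.001, 0.0], [0.001, 0.267, -0.964, -0.145], [0.0, 0.0, 0.0, 1.0]]
scene glue [(0.97, [0.552, -0.48])]
scene jar [(0.76, [0.567, 0.514])]
scene mallet [(0.76, [0.8, 0.025])]
scene spool [(0.74, [0.761, 0.198])]
scene wax [(0.66, [0.748, 0.21])]
scene weight [(0.57, [0.395, 0.477])]
side glue [(0.62, [0.557, -0.484])]
side jar [(0.7, [0.573, 0.545])]
side mallet [(0.6, [0.799, -0.006])]
side spool [(0.75, [0.317, 0.254])]
side wax [(0.53, [0.746, 0.21])]
side weight [(0.59, [0.383, 0.481])]$[0]: bad value
$[0]: bad value
```

View pics/w1.png

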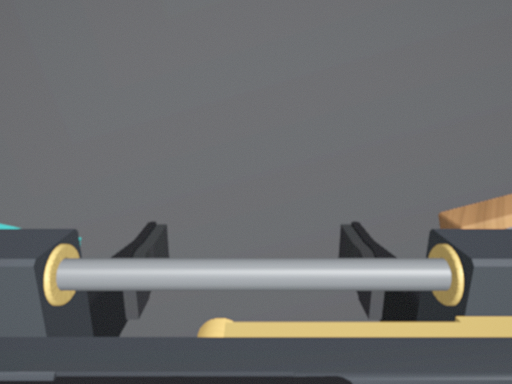

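The wrist view shows the gripper in the lower half; the free upper half looks to tool +x. The rows were refused, so I'll retry with all fields.

```bash
python3 -m jog '[{"tx":-3.7,"ty":-2.2,"tz":0,"roll":0,"jaw":1},{"tx":-3.7,"ty":-2.2,"tz":0,"roll":0,"jaw":1},{"tx":-3.7,"ty":-2.2,"tz":0,"roll":0,"jaw":1},{"tx":-3.7,"ty":-2.2,"tz":0,"roll":0,"jaw":1},{"tx":-3.7,"ty":-2.2,"tz":0,"roll":0,"jaw":1},{"tx":-3.7,"ty":-2.2,"tz":0,"roll":0,"jaw":1},{"tx":-3.7,"ty":-2.2,"tz":0,"roll":0,"jaw":1},{"tx":-3.7,"ty":-2.2,"tz":0,"roll":0,"jaw":1}]'
```

```text
time_s: 3.45
position: [0.4089, 0.3493, 0.2418]
tcp_rot: [[-0.962, 0.274, 0.001], [0.274, 0.962, 0.0], [-0.0, 0.0, -1.0]]
force: [0.9, 0.3, 0.6]
opening: 0.997
grasp_force: 0.0
```

```bash
python3 -m jog '[{"tx":-4,"ty":-1.9,"tz":0,"roll":0,"jaw":1},{"tx":-4,"ty":-1.9,"tz":0,"roll":0,"jaw":1},{"tx":-4,"ty":-1.9,"tz":0,"roll":0,"jaw":1},{"tx":-4,"ty":-1.9,"tz":0,"roll":0,"jaw":1},{"tx":0,"ty":0,"tz":0,"roll":0.13,"jaw":1},{"tx":0,"ty":0,"tz":0,"roll":0.13,"jaw":1},{"tx":0,"ty":0,"tz":0,"roll":0,"jaw":1},{"tx":0,"ty":0,"tz":0,"roll":0,"jaw":1}]'
python3 - <<'E'
from look import *
s,c=look(["red_iron","red_iron_tip","red_iron_butt","blue_iron","blue_iron_tip","blue_iron_butt"],[.004]*6,"w2.png")
masks(s,c,["red_iron","blue_iron"],[.016]*2)
print(s["time_s"],np.round(s["position"],4),np.degrees(np.arctan2(s["tcp_rot"][1][0],s["tcp_rot"][0][0])))
E
```

```text
time_s: 4.25
position: [0.5407, 0.2337, 0.2415]
tcp_rot: [[-0.86, 0.51, -0.0], [0.51, 0.86, -0.0], [0.0, -0.0, -1.0]]
force: [0.2, 0.1, -0.2]
opening: 1.0
grasp_force: 0.0
red_iron 0.71 [ 82. 254.] [468.1 277.1]
red_iron_tip 0.59 [ 15. 259.] [415.2 314.1]
red_iron_butt 0.62 [149. 256.] [530.4 242.5]
blue_iron 0.74 [246. 225.] [613.4 151. ]
blue_iron_tip 0.73 [192. 219.] [551.8 180.9]
blue_iron_butt 0.6 [297. 231.] [675.5 120.8]
red_iron 0.79 [247.   5.  26. 144.] c 470.5 280.8 size 25 139 ang -32.1
blue_iron 0.62 [206. 190.  27. 115.] c 613.1 152.0 size 26 144 ang -25.8
4.25 [0.5407 0.2337 0.2415] 149.34938549351753
```

View pics/w2.png

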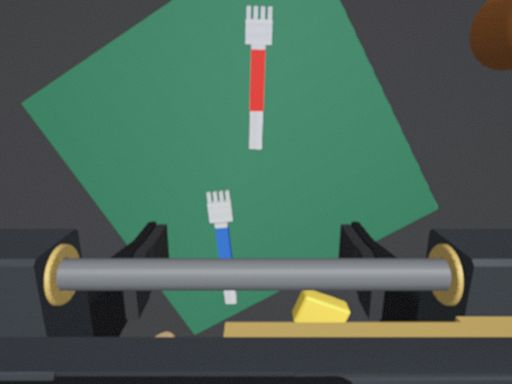

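Wrist view: red tip at (15,259), butt (149,256); blue tip (192,219), butt (297,231), both on the mat. The networks agree with the picture. Going for red.

```bash
python3 -m jog '[{"tx":4.1,"ty":0.1,"tz":0,"roll":0.023,"jaw":1},{"tx":4.2,"ty":0.1,"tz":0,"roll":0,"jaw":1},{"tx":0,"ty":0,"tz":4,"roll":0,"jaw":1},{"tx":0,"ty":0,"tz":4,"roll":0,"jaw":1},{"tx":0,"ty":0,"tz":4,"roll":0,"jaw":1},{"tx":0,"ty":0,"tz":3,"roll":0,"jaw":1},{"tx":0,"ty":0,"tz":2.5,"roll":0,"jaw":0.6},{"tx":0,"ty":0,"tz":1.5,"roll":0,"jaw":0.5}]'; python3 -m jog '[{"tx":0,"ty":0,"tz":1.5,"roll":0,"jaw":0.5},{"tx":0,"ty":0,"tz":0.6,"roll":0,"jaw":0.5},{"tx":0,"ty":0,"tz":0.4,"roll":0,"jaw":0.5},{"tx":0,"ty":0,"tz":0,"roll":0,"jaw":0.5},{"tx":0,"ty":0,"tz":0,"roll":0,"jaw":0.3},{"tx":0,"ty":0,"tz":0,"roll":0,"jaw":0.05},{"tx":0,"ty":0,"tz":0,"roll":0,"jaw":0.05},{"tx":0,"ty":0,"tz":0,"roll":0,"jaw":0.05}]'
```

```text
time_s: 5.5
position: [0.4702, 0.2784, 0.0495]
tcp_rot: [[-0.847, 0.532, -0.003], [0.532, 0.847, -0.001], [0.002, -0.002, -1.0]]
force: [-0.0, 0.0, 0.5]
opening: 0.899
grasp_force: 0.0
time_s: 6.3
position: [0.4712, 0.2788, 0.027]
tcp_rot: [[-0.847, 0.532, 0.001], [0.532, 0.847, 0.0], [-0.0, 0.001, -1.0]]
force: [0.3, 1.1, -0.9]
opening: 0.225
grasp_force: 0.0
```

```bash
python3 -m jog '[{"tx":0,"ty":0,"tz":0,"roll":0,"jaw":0.05},{"tx":0,"ty":0,"tz":0,"roll":0,"jaw":0.05},{"tx":0,"ty":0,"tz":0,"roll":0,"jaw":0.05},{"tx":0,"ty":0,"tz":-1,"roll":0,"jaw":0.05},{"tx":0,"ty":0,"tz":-3,"roll":0,"jaw":0.05},{"tx":0,"ty":0,"tz":-4,"roll":0,"jaw":0.05},{"tx":0,"ty":0,"tz":-4,"roll":0,"jaw":0.05},{"tx":0,"ty":0,"tz":-4,"roll":0,"jaw":0.05}]'; python3 -m jog '[{"tx":0,"ty":0,"tz":-4,"roll":0,"jaw":0.05},{"tx":0,"ty":0,"tz":0,"roll":0,"jaw":0.05}]'
python3 - <<'E'
from h import *
for n in ["scene","side"]:
    c=capture(n)
    for r in trace(n,"rack")[:1]:
        print(n,r["p"],r["bbox"])
    for t in ["rack","black_iron","black_iron_tip","black_iron_butt"]:
        for r in landmark_of(n,t)[:2]: print(n,t,round(r["p"],2),np.round(pix2w(c,r["point"],0 if t=="rack" else .034)[:2],4))
s=read_state();print(s["position"],s["opening"],s["grasp_force"],s["force"],np.round(s["joint_positions"],1))
E
```

```text
time_s: 7.1
position: [0.4702, 0.2784, 0.1881]
tcp_rot: [[-0.847, 0.532, -0.001], [0.532, 0.847, -0.0], [0.001, -0.001, -1.0]]
force: [0.9, 1.3, -1.6]
opening: 0.157
grasp_force: 30.0
time_s: 7.3
position: [0.4741, 0.2799, 0.2325]
tcp_rot: [[-0.847, 0.532, 0.012], [0.532, 0.847, 0.004], [-0.008, 0.01, -1.0]]
force: [0.5, 0.3, -2.4]
opening: 0.156
grasp_force: 30.0
scene 0.76 [146.0, 211.3, 99.6, 72.1]
scene rack 0.75 [ 0.526  -0.2034]
scene black_iron 0.57 [ 0.5231 -0.196 ]
scene black_iron_tip 0.81 [ 0.5953 -0.2191]
scene black_iron_butt 0.57 [ 0.4615 -0.1766]
side 0.83 [270.7, 204.8, 85.6, 67.4]
side rack 0.81 [ 0.5333 -0.214 ]
side rack 0.2 [0.5239 0.1957]
side black_iron 0.6 [0.5003 0.1709]
side black_iron 0.48 [ 0.5326 -0.1853]
side black_iron_tip 0.61 [ 0.5913 -0.2187]
side black_iron_butt 0.79 [ 0.4665 -0.1872]
[0.47086873 0.27859478 0.22589422] 0.15360569896904658 29.998276233673096 [ 1.19543156  0.7115807  -2.03456947] [ 18.9  25.4  94.3  -0.   60.4 -39. ]
```

Red is gripped (30 N). Carrying it to the rack at height.

```bash
python3 -m jog '[{"tx":-1.5,"ty":-3.1,"tz":0,"roll":0,"jaw":0.05},{"tx":-1.9,"ty":-4,"tz":0,"roll":0,"jaw":0.05},{"tx":-1.9,"ty":-4,"tz":0,"roll":0,"jaw":0.05},{"tx":-1.9,"ty":-4,"tz":0,"roll":0,"jaw":0.05},{"tx":-1.9,"ty":-4,"tz":0,"roll":0,"jaw":0.05},{"tx":-1.9,"ty":-4,"tz":0,"roll":0,"jaw":0.05},{"tx":-1.9,"ty":-4,"tz":0,"roll":0,"jaw":0.05},{"tx":-1.9,"ty":-4,"tz":0,"roll":0,"jaw":0.05}]'; python3 -m jog '[{"tx":-1.9,"ty":-4,"tz":0,"roll":0,"jaw":0.05},{"tx":-1.9,"ty":-4,"tz":0,"roll":0,"jaw":0.05},{"tx":-1.2,"ty":-2,"tz":0,"roll":0,"jaw":0.05},{"tx":0,"ty":0,"tz":0,"roll":0.144,"jaw":0.05},{"tx":0,"ty":0,"tz":0,"roll":0.144,"jaw":0.05},{"tx":0,"ty":0,"tz":0,"roll":0.144,"jaw":0.05},{"tx":0,"ty":0,"tz":0,"roll":0.144,"jaw":0.05},{"tx":0,"ty":0,"tz":0,"roll":0.144,"jaw":0.05}]'; python3 -m jog '[{"tx":0,"ty":0,"tz":0,"roll":0.144,"jaw":0.05},{"tx":0,"ty":0,"tz":0,"roll":0.144,"jaw":0.05},{"tx":0,"ty":0,"tz":0,"roll":0.144,"jaw":0.05},{"tx":0,"ty":0,"tz":0,"roll":0.144,"jaw":0.05},{"tx":0,"ty":0,"tz":0,"roll":0.144,"jaw":0.05},{"tx":0,"ty":0,"tz":0,"roll":0.144,"jaw":0.05},{"tx":0,"ty":0,"tz":0,"roll":0.144,"jaw":0.05},{"tx":0,"ty":0,"tz":0,"roll":0.144,"jaw":0.05}]' ; python3 -m jog '[{"tx":0,"ty":0,"tz":0,"roll":0.144,"jaw":0.05},{"tx":0,"ty":0,"tz":0,"roll":0.144,"jaw":0.05},{"tx":0,"ty":0,"tz":0,"roll":0.144,"jaw":0.05},{"tx":0,"ty":0,"tz":0,"roll":0.144,"jaw":0.05},{"tx":0,"ty":0,"tz":0,"roll":0.144,"jaw":0.05},{"tx":0,"ty":0,"tz":0,"roll":0.144,"jaw":0.05},{"tx":0,"ty":0,"tz":0,"roll":0.144,"jaw":0.05},{"tx":0,"ty":0,"tz":0,"roll":0,"jaw":0.05}]'
python3 - <<'E'
from look import *
s,c=look(["rack","black_iron","black_iron_tip","black_iron_butt","red_iron_tip"],[0,.034,.034,.034,.2],"w3.png")
masks(s,c,["rack","black_iron"],[.012,.046])
print(s["time_s"],np.round(s["position"],4),np.degrees(np.arctan2(s["tcp_rot"][1][0],s["tcp_rot"][0][0])),s["grasp_force"])
E
```

```text
time_s: 8.7
position: [0.4307, -0.0652, 0.2268]
tcp_rot: [[-0.847, 0.532, 0.001], [0.532, 0.847, -0.0], [-0.001, 0.0, -1.0]]
force: [1.2, -0.1, -1.4]
opening: 0.157
grasp_force: 30.0
time_s: 9.5
position: [0.4202, -0.1748, 0.2265]
tcp_rot: [[-0.28, 0.96, 0.0], [0.96, 0.28, -0.0], [-0.0, 0.0, -1.0]]
force: [0.1, -0.8, -1.7]
opening: 0.155
grasp_force: 30.0
time_s: 10.3
position: [0.4202, -0.1747, 0.2266]
tcp_rot: [[0.763, 0.646, 0.0], [0.646, -0.763, -0.0], [0.0, 0.0, -1.0]]
force: [0.9, 0.6, -1.3]
opening: 0.154
grasp_force: 30.0
time_s: 11.1
position: [0.4202, -0.1748, 0.2266]
tcp_rot: [[0.956, -0.295, 0.0], [-0.295, -0.956, -0.0], [0.0, 0.0, -1.0]]
force: [0.2, 1.1, -2.4]
opening: 0.159
grasp_force: 30.0
rack 0.59 [ 46. 252.] [ 532.  -207.9]
black_iron 0.74 [ 53. 247.] [ 523.9 -201.1]
black_iron_butt 0.86 [129. 249.] [ 457.3 -182.4]
red_iron_tip 0.93 [100. 250.] [ 486.8 -193.5]
rack 0.6 [104.   0. 291. 147.] c 506.6 -203.5 size 278 142 ang -106.5
black_iron 0.81 [232.   1.  29. 120.] c 514.9 -197.1 size 25 101 ang 163.5
11.1 [ 0.4202 -0.1748  0.2266] -17.127578640756116 30.000179708003998
```

View pics/w3.png

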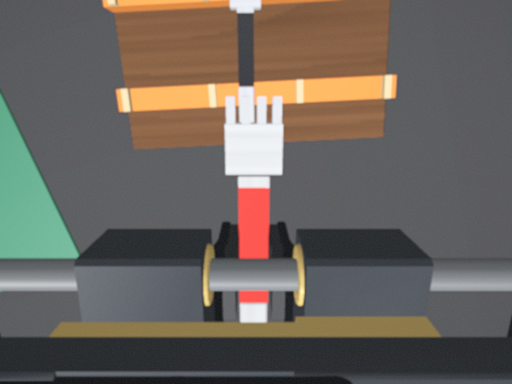

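Wrist view: rack bar with pale ridges at (98,126), (95,212), (91,300), (86,390). The held iron lies straight along the tool. I'll back off and up to see the whole rack and fit its pose from the ridges.

```bash
python3 -m jog '[{"tx":-2,"ty":0,"tz":-3,"roll":0,"jaw":0.05},{"tx":-2,"ty":0,"tz":-3,"roll":0,"jaw":0.05},{"tx":0,"ty":0,"tz":-2,"roll":0,"jaw":0.05},{"tx":0,"ty":0,"tz":0,"roll":0,"jaw":0.05},{"tx":0,"ty":0,"tz":0,"roll":0,"jaw":0.05}]'
cat > rackfit.py <<'E'
from look import *
from scipy.optimize import least_squares
def project(c,s,P):
    q=np.c_[P,np.ones(len(P))]@np.linalg.inv(c2w(c,s)).T
    f=K(c); return np.c_[c["cy"]+f*q[:,1]/q[:,2], c["cx"]-f*q[:,0]/q[:,2]]
RL=np.array([[x,y,.042] for x in(-.045,.045) for y in(-.12,-.04,.04,.12)])
def toW(p,L):
    a=np.radians(p[2]);R=np.array([[np.cos(a),-np.sin(a),0],[np.sin(a),np.cos(a),0],[0,0,1]]);return L@R.T+[p[0],p[1],0]
def ridges(c,maxrow):
    hsv=cv2.cvtColor(c["img"],cv2.COLOR_RGB2HSV).astype(int)
    m=((hsv[...,0]>=10)&(hsv[...,0]<30)&(hsv[...,1]>40)&(hsv[...,1]<160)&(hsv[...,2]>170)).astype(np.uint8)
    m[maxrow:]=0
    n,l,st,ce=cv2.connectedComponentsWithStats(m)
    return [(ce[i][1],ce[i][0],st[i][4]) for i in range(1,n) if st[i][4]>15]
def fit(c,s,R,p0=(.53,-.208,-16.5)):
    R=np.array(R)[:,:2]
    def match(p):
        q=project(c,s,toW(p,RL));d=np.linalg.norm(q[:,None]-R[None],axis=2);return d
    p=np.array(p0)
    for _ in range(4):
        d=match(p);pairs=[(i,d[i].argmin()) for i in range(8) if d[i].min()<15]
        I,J=map(list,zip(*pairs))
        r=least_squares(lambda v:(project(c,s,toW(v,RL[I]))-R[J]).ravel(),p,x_scale=[.01,.01,1]);p=r.x
    return p,len(I),np.sqrt(r.fun@r.fun/len(I))
E
python3 - <<'E'
from rackfit import *
s,c=look(["rack","black_iron","black_iron_tip","black_iron_butt"],[0,.034,.034,.034])
R=ridges(c,210);print(np.round(R,1).tolist());print(np.round(project(c,s,toW((.53,-.208,-16.5),RL)),0).tolist())
print(fit(c,s,R))
masks(s,c,["rack","black_iron"],[.012,.046])
print(s["time_s"],np.round(s["position"],4),np.degrees(np.arctan2(s["tcp_rot"][1][0],s["tcp_rot"][0][0])),s["grasp_force"])
save(c,"w4.png")
E
```

```text
time_s: 12.0
position: [0.382, -0.163, 0.3064]
tcp_rot: [[0.956, -0.295, 0.001], [-0.295, -0.956, -0.001], [0.001, 0.0, -1.0]]
force: [-0.5, 1.2, -1.4]
opening: 0.154
grasp_force: 30.0
rack 0.58 [ 20. 254.] [ 530.4 -209.5]
rack 0.27 [ 97. 249.] [ 447.  -178.3]
black_iron 0.97 [ 20. 248.] [ 526.1 -201.2]
black_iron_butt 0.94 [ 91. 248.] [ 454.4 -178.6]
[[53.4, 312.5, 2256.0], [59.4, 190.0, 1983.0]]
[[56.0, 361.0], [57.0, 289.0], [58.0, 217.0], [59.0, 145.0], [-36.0, 367.0], [-35.0, 290.0], [-34.0, 214.0], [-33.0, 137.0]]Traceback (most recent call last):
  File "<stdin>", line 4, in <module>
  File "rackfit.py", line 22, in fit
    I,J=map(list,zip(*pairs))
    ^^^
ValueError: not enough values to unpack (expected 2, got 0)
```

```bash
python3 -m jog '[{"tx":4,"ty":0,"tz":0,"roll":0,"jaw":0.05},{"tx":4,"ty":0,"tz":0,"roll":0,"jaw":0.05},{"tx":0,"ty":0,"tz":0,"roll":0,"jaw":0.05},{"tx":0,"ty":0,"tz":0,"roll":0,"jaw":0.05}]'
python3 - <<'E'
from rackfit import *
s=read_state();c=capture("wrist");save(c,"w5.png")
np.savez("w5.npz",R=s["tcp_rot"],p=s["position"])
import pickle;pickle.dump((s,c),open("w5.pkl","wb"))
q=project(c,s,toW((.53,-.208,-16.5),RL));print(np.round(q).tolist())
r=int(q[0,0]);print([ (x,c["img"][r,x].tolist()) for x in range(int(q[1,1])-12,int(q[1,1])+12)])
print(np.round(s["position"],4),s["grasp_force"])
look(["black_iron","black_iron_tip","black_iron_butt"],[.034]*3)
E
```

```text
time_s: 12.65
position: [0.4584, -0.1864, 0.3052]
tcp_rot: [[0.956, -0.294, -0.003], [-0.294, -0.956, 0.002], [-0.003, -0.001, -1.0]]
force: [-0.6, 0.5, -2.0]
opening: 0.156
grasp_force: 30.0
[[128.0, 356.0], [129.0, 288.0], [130.0, 219.0], [130.0, 151.0], [45.0, 362.0], [46.0, 289.0], [47.0, 216.0], [48.0, 143.0]]
[(275, [218, 221, 225]), (276, [218, 221, 225]), (277, [219, 222, 225]), (278, [218, 222, 225]), (279, [217, 221, 225]), (280, [218, 222, 227]), (281, [220, 222, 226]), (282, [231, 210, 210]), (283, [244, 183, 156]), (284, [250, 164, 91]), (285, [248, 163, 81]), (286, [241, 166, 96]), (287, [230, 185, 134]), (288, [231, 209, 166]), (289, [234, 216, 174]), (290, [235, 217, 175]), (291, [235, 215, 173]), (292, [239, 207, 161]), (293, [244, 187, 127]), (294, [248, 168, 91]), (295, [248, 163, 83]), (296, [248, 165, 85]), (297, [248, 163, 83]), (298, [248, 164, 84])]
[ 0.4584 -0.1864  0.3052] 29.998258352279663
black_iron 0.77 [ 95. 249.] [ 524.4 -201.3]
black_iron_tip 0.68 [ 32. 247.] [ 588.9 -219. ]
```

View pics/w5.png

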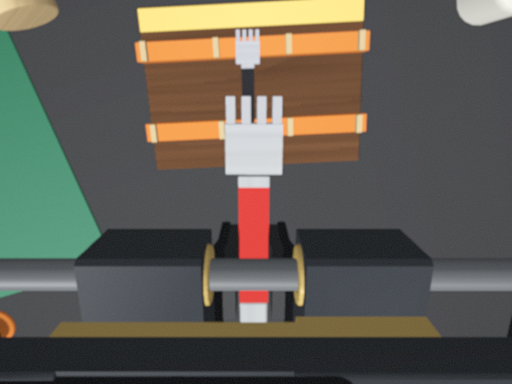

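Wrist view: all of the rack is visible, with ridges near (132,152), (130,222), (127,291), (123,363) on the near bar and (51,142) to (40,366) on the far bar.

```bash
python3 - <<'E'
from rackfit import *
import pickle;s,c=pickle.load(open("w5.pkl","rb"))
i=c["img"].astype(int);m=((i[...,0]>205)&(i[...,1]>183)&(i[...,2]>115)&(i[...,2]<200)&(i[...,0]-i[...,2]>48)).astype(np.uint8)
m[170:]=0
n,l,st,ce=cv2.connectedComponentsWithStats(m)
R=[(ce[k][1],ce[k][0],st[k][4]) for k in range(1,n) if st[k][4]>20];print(np.round(R,1).tolist())
p,n,e=fit(c,s,R);print(p,n,e)
yaw=np.degrees(np.arctan2(s["tcp_rot"][1][0],s["tcp_rot"][0][0]));print("yaw",yaw)
T=np.array(s["tcp_rot"])
for y in(-.08,.08):
    w=toW(p,np.array([[0,y,0]]))[0];d=w-s["position"];print(y,w.round(4),"tool cm",(T.T@d*100).round(2))
E
```

```text
[[5.1, 7.1, 180.0], [14.4, 249.6, 5191.0], [39.6, 362.3, 118.0], [43.4, 288.5, 117.0], [47.3, 215.1, 118.0], [50.8, 142.2, 109.0], [122.9, 359.4, 98.0], [126.3, 289.9, 116.0], [129.5, 220.8, 93.0], [132.9, 152.5, 93.0]]
[  0.53098425  -0.20915018 -14.37696636] 8 0.5520747953640969
yaw -17.106038531077076
-0.08 [ 0.5111 -0.2866  0.    ] tool cm [ 8.08  8.06 30.49]
0.08 [ 0.5508 -0.1317  0.    ] tool cm [ 7.32 -7.92 30.5 ]
```

Rack fitted: (0.531, -0.209), yaw -14.4°, with 8 ridges at 0.55 px residual. Placing red in the +y lane.

```bash
python3 -m jog '[{"tx":2.44,"ty":-2.64,"tz":0,"roll":0,"jaw":0.05},{"tx":2.44,"ty":-2.64,"tz":0,"roll":0,"jaw":0.05},{"tx":2.44,"ty":-2.64,"tz":0,"roll":0,"jaw":0.05},{"tx":0,"ty":0,"tz":0,"roll":-0.048,"jaw":0.05},{"tx":0,"ty":0,"tz":4,"roll":0,"jaw":0.05},{"tx":0,"ty":0,"tz":4,"roll":0,"jaw":0.05},{"tx":0,"ty":0,"tz":4,"roll":0,"jaw":0.05},{"tx":0,"ty":0,"tz":4,"roll":0,"jaw":0.05}]'; python3 -m jog '[{"tx":0,"ty":0,"tz":4,"roll":0,"jaw":0.05},{"tx":0,"ty":0,"tz":2,"roll":0,"jaw":0.05},{"tx":0,"ty":0,"tz":1,"roll":0,"jaw":0.05},{"tx":0,"ty":0,"tz":0,"roll":0,"jaw":0.05},{"tx":0,"ty":0,"tz":0,"roll":0,"jaw":0.05}]'
python3 - <<'E'
from h import *
for k in range(3):
    s=read_state();c=capture("side" if k else "scene");print(np.round(s["position"],4),np.round(s["force"],1),np.degrees(np.arctan2(s["tcp_rot"][1][0],s["tcp_rot"][0][0])))
save(c,"s1.png")
E
```

```text
time_s: 13.7
position: [0.5514, -0.1323, 0.1458]
tcp_rot: [[0.969, -0.249, 0.001], [-0.249, -0.969, -0.001], [0.001, 0.0, -1.0]]
force: [0.6, -0.4, -1.1]
opening: 0.158
grasp_force: 30.0
time_s: 14.2
position: [0.5524, -0.1328, 0.0776]
tcp_rot: [[0.969, -0.249, 0.002], [-0.249, -0.969, -0.001], [0.002, 0.0, -1.0]]
force: [-0.7, -0.3, -0.7]
opening: 0.157
grasp_force: 30.0
[ 0.5524 -0.1328  0.0776] [-0.7 -0.3 -0.7] -14.399466810372603
[ 0.5527 -0.1329  0.0781] [ 0.   0.2 -1.8] -14.396468834344361
[ 0.5528 -0.1329  0.0782] [ 0.5  0.6 -1.1] -14.391071787276998
```

```bash
python3 -m jog '[{"tx":-0.2,"ty":0,"tz":1,"roll":0,"jaw":0.05},{"tx":0,"ty":0,"tz":0.5,"roll":0,"jaw":0.05},{"tx":0,"ty":0,"tz":0.2,"roll":0,"jaw":0.05},{"tx":0,"ty":0,"tz":0,"roll":0,"jaw":0.05}]'; python3 -m jog '[{"tx":0,"ty":0,"tz":0.1,"roll":0,"jaw":0.05},{"tx":0,"ty":0,"tz":0,"roll":0,"jaw":0.05}]'; python3 -m jog '[{"tx":0,"ty":0,"tz":0.1,"roll":0,"jaw":0.05},{"tx":0,"ty":0,"tz":0,"roll":0,"jaw":0.05}]'
```

```text
time_s: 14.75
position: [0.5493, -0.1317, 0.059]
tcp_rot: [[0.969, -0.249, -0.001], [-0.249, -0.969, 0.0], [-0.001, -0.0, -1.0]]
force: [-0.9, 0.7, -1.5]
opening: 0.154
grasp_force: 30.0
time_s: 14.95
position: [0.5498, -0.1319, 0.0585]
tcp_rot: [[0.969, -0.249, 0.0], [-0.249, -0.969, -0.0], [0.0, 0.0, -1.0]]
force: [-0.5, 1.3, -2.7]
opening: 0.155
grasp_force: 30.0
time_s: 15.15
position: [0.5497, -0.1319, 0.0575]
tcp_rot: [[0.969, -0.249, 0.0], [-0.249, -0.969, -0.0], [0.0, 0.0, -1.0]]
force: [-0.6, -0.6, -1.3]
opening: 0.156
grasp_force: 30.0
```

```bash
python3 -m jog '[{"tx":0,"ty":0,"tz":0.1,"roll":0,"jaw":0.05},{"tx":0,"ty":0,"tz":0,"roll":0,"jaw":0.05}]'; python3 -m jog '[{"tx":0,"ty":0,"tz":0.05,"roll":0,"jaw":0.05},{"tx":0,"ty":0,"tz":0,"roll":0,"jaw":0.05}]'
```

```text
time_s: 15.35
position: [0.5498, -0.1319, 0.0568]
tcp_rot: [[0.969, -0.249, 0.0], [-0.249, -0.969, -0.0], [0.0, 0.0, -1.0]]
force: [-0.6, -0.5, 1.6]
opening: 0.158
grasp_force: 30.0
time_s: 15.55
position: [0.5498, -0.1319, 0.0568]
tcp_rot: [[0.969, -0.248, 0.001], [-0.248, -0.969, -0.0], [0.001, 0.0, -1.0]]
force: [-1.4, 0.3, 5.3]
opening: 0.16
grasp_force: 30.0
```

Contact at about 5 N. Releasing and rising.

```bash
python3 -m jog '[{"tx":0,"ty":0,"tz":0,"roll":0,"jaw":0.2},{"tx":0,"ty":0,"tz":0,"roll":0,"jaw":0.3},{"tx":0,"ty":0,"tz":0,"roll":0,"jaw":0.4},{"tx":0,"ty":0,"tz":0,"roll":0,"jaw":0.45},{"tx":0,"ty":0,"tz":-1,"roll":0,"jaw":0.45},{"tx":0,"ty":0,"tz":-3,"roll":0,"jaw":0.45},{"tx":0,"ty":0,"tz":-4,"roll":0,"jaw":0.45},{"tx":0,"ty":0,"tz":-4,"roll":0,"jaw":0.45}]'; python3 -m jog '[{"tx":-4,"ty":0,"tz":-3,"roll":0,"jaw":0.6},{"tx":-4,"ty":0,"tz":-3,"roll":0,"jaw":0.6},{"tx":-4,"ty":0,"tz":-3,"roll":0,"jaw":0.6},{"tx":0,"ty":0,"tz":0,"roll":0,"jaw":0.6},{"tx":0,"ty":0,"tz":0,"roll":0,"jaw":0.6}]'
cat > chk.py <<'E'
from rackfit import *
import sys
s=read_state();c=capture("wrist");save(c,sys.argv[1])
i=c["img"].astype(int);m=((i[...,0]>205)&(i[...,1]>183)&(i[...,2]>115)&(i[...,2]<200)&(i[...,0]-i[...,2]>48)).astype(np.uint8)
m[220:]=0
n,l,st,ce=cv2.connectedComponentsWithStats(m)
R=[(ce[k][1],ce[k][0],st[k][4]) for k in range(1,n) if st[k][4]>20]
p,n,e=fit(c,s,R,(.531,-.209,-14.4));print("rack",p,n,e)
a=np.radians(p[2]);M=np.array([[np.cos(a),np.sin(a)],[-np.sin(a),np.cos(a)]])
for t in sys.argv[2:]:
    pts={}
    for e in ["","_tip","_butt"]:
        r=landmark_of("wrist",t+e)
        for q in r[:2]:
            w=M@(pix2w(c,q["point"],.034,s)[:2]-p[:2])*1000;print(t+e,round(q["p"],2),"rack mm",w.round(1))
    for r in trace("wrist",t)[:2]:
        P=np.array([pix2w(c,v,.046,s)[:2] for v in np.argwhere(r["pixels"])]);P=(P-p[:2])@M.T*1000
        u=np.linalg.svd(P-P.mean(0),full_matrices=False)[2][0];print(" mask mean",P.mean(0).round(1),"min",P.min(0).round(0),"max",P.max(0).round(0),"ang",np.degrees(np.arctan(u[1]/u[0])).round(1))
print(s["time_s"],np.round(s["position"],4))
E
python3 chk.py w6.png red_iron black_iron
```

```text
time_s: 16.35
position: [0.5493, -0.1317, 0.1775]
tcp_rot: [[0.969, -0.249, -0.001], [-0.249, -0.969, 0.0], [-0.001, -0.0, -1.0]]
force: [0.7, -0.2, -0.1]
opening: 0.447
grasp_force: 0.0
time_s: 16.85
position: [0.4337, -0.1022, 0.2675]
tcp_rot: [[0.969, -0.249, 0.004], [-0.249, -0.969, -0.002], [0.004, 0.001, -1.0]]
force: [-0.2, -0.3, 0.3]
opening: 0.596
grasp_force: 0.0
rack [  0.52642136  -0.20758176 -14.33283517] 8 4.843928397122637
red_iron 0.76 rack mm [ 6.2 80.2]
red_iron_tip 0.3 rack mm [-75.    8.7]
red_iron_butt 0.87 rack mm [-67.2  79.8]
 mask mean [-7.4 78.8] min [-66.  67.] max [42. 91.] ang 0.1
black_iron 0.77 rack mm [-4.9  4.8]
black_iron_butt 0.65 rack mm [-76.3   9.5]
 mask mean [-8.5  7.3] min [-73.  -8.] max [42. 19.] ang -2.2
16.85 [ 0.4337 -0.1022  0.2675]
```

Red looks straight at y = 80 in its lane (full check later). Going for blue.

```bash
python3 -m jog '[{"tx":2.24,"ty":-3.46,"tz":0,"roll":0,"jaw":0.6},{"tx":2.24,"ty":-3.46,"tz":0,"roll":0,"jaw":0.6},{"tx":2.24,"ty":-3.46,"tz":0,"roll":0,"jaw":0.6},{"tx":2.24,"ty":-3.46,"tz":0,"roll":0,"jaw":0.6},{"tx":2.24,"ty":-3.46,"tz":0,"roll":0,"jaw":0.6},{"tx":2.24,"ty":-3.46,"tz":0,"roll":0,"jaw":0.6},{"tx":2.24,"ty":-3.46,"tz":0,"roll":0,"jaw":0.6},{"tx":2.24,"ty":-3.46,"tz":0,"roll":0,"jaw":0.6}]'; python3 -m jog '[{"tx":0,"ty":0,"tz":0,"roll":-0.147,"jaw":0.6},{"tx":0,"ty":0,"tz":0,"roll":-0.147,"jaw":0.6},{"tx":0,"ty":0,"tz":0,"roll":-0.147,"jaw":0.6},{"tx":0,"ty":0,"tz":0,"roll":-0.147,"jaw":0.6},{"tx":0,"ty":0,"tz":0,"roll":-0.147,"jaw":0.6},{"tx":0,"ty":0,"tz":0,"roll":-0.147,"jaw":0.6},{"tx":0,"ty":0,"tz":0,"roll":-0.147,"jaw":0.6}]'; python3 -m jog '[{"tx":0,"ty":0,"tz":0,"roll":-0.147,"jaw":0.6},{"tx":0,"ty":0,"tz":0,"roll":-0.147,"jaw":0.6},{"tx":0,"ty":0,"tz":0,"roll":-0.147,"jaw":0.6},{"tx":0,"ty":0,"tz":0,"roll":-0.147,"jaw":0.6},{"tx":0,"ty":0,"tz":0,"roll":-0.147,"jaw":0.6},{"tx":0,"ty":0,"tz":0,"roll":-0.147,"jaw":0.6},{"tx":0,"ty":0,"tz":0,"roll":-0.147,"jaw":0.6}]'; python3 -m jog '[{"tx":0,"ty":0,"tz":0,"roll":-0.147,"jaw":0.6},{"tx":0,"ty":0,"tz":0,"roll":-0.147,"jaw":0.6},{"tx":0,"ty":0,"tz":0,"roll":-0.147,"jaw":0.6},{"tx":0,"ty":0,"tz":0,"roll":-0.147,"jaw":0.6},{"tx":0,"ty":0,"tz":0,"roll":-0.147,"jaw":0.6},{"tx":0,"ty":0,"tz":0,"roll":-0.147,"jaw":0.6},{"tx":0,"ty":0,"tz":0,"roll":0,"jaw":0.6},{"tx":0,"ty":0,"tz":0,"roll":0,"jaw":0.6}]'
python3 - <<'E'
from look import *
s,c=look(["blue_iron","blue_iron_tip","blue_iron_butt"],[.004]*3,"w7.png")
masks(s,c,["blue_iron"],[.016])
print(s["time_s"],np.round(s["position"],4),np.degrees(np.arctan2(s["tcp_rot"][1][0],s["tcp_rot"][0][0])))
T=np.array(s["tcp_rot"]);print((T.T@(np.array([.6132,.1513,.0265])-s["position"])*100).round(2))
E
```

```text
time_s: 18.1
position: [0.6769, 0.1229, 0.2652]
tcp_rot: [[0.969, -0.248, -0.001], [-0.248, -0.969, -0.0], [-0.001, 0.0, -1.0]]
force: [-0.0, -0.7, -0.7]
opening: 0.599
grasp_force: 0.0
time_s: 18.8
position: [0.6758, 0.1216, 0.2651]
tcp_rot: [[0.708, 0.706, -0.001], [0.706, -0.708, -0.0], [-0.001, -0.001, -1.0]]
force: [-0.6, 0.1, -0.8]
opening: 0.601
grasp_force: 0.0
time_s: 19.5
position: [0.6758, 0.1216, 0.2651]
tcp_rot: [[-0.24, 0.971, -0.001], [0.971, 0.24, -0.0], [0.0, -0.001, -1.0]]
force: [0.0, 0.2, 0.3]
opening: 0.601
grasp_force: 0.0
time_s: 20.3
position: [0.6758, 0.1216, 0.2655]
tcp_rot: [[-0.898, 0.44, -0.001], [0.44, 0.898, 0.0], [0.001, -0.0, -1.0]]
force: [0.5, -0.4, -0.4]
opening: 0.6
grasp_force: 0.0
blue_iron 0.65 [ 97. 252.] [613.1 150.5]
blue_iron_tip 0.7 [ 31. 252.] [551.5 179.9]
blue_iron_butt 0.96 [157. 253.] [675.5 120.2]
blue_iron 0.77 [241.  30.  21. 129.] c 613.0 149.7 size 26 138 ang -25.0
20.3 [0.6758 0.1216 0.2655] 153.88361112497526
[ 6.91 -0.08 23.9 ]
```

Blue confirmed at (0.613, 0.150), yaw 154.3°, matching the earlier measurement. Grasping.

```bash
python3 -m jog '[{"tx":3.4,"ty":-0.1,"tz":0,"roll":0,"jaw":0.6},{"tx":3.5,"ty":-0.1,"tz":0,"roll":-0.01,"jaw":0.6},{"tx":0,"ty":0,"tz":4,"roll":0,"jaw":0.6},{"tx":0,"ty":0,"tz":4,"roll":0,"jaw":0.6},{"tx":0,"ty":0,"tz":4,"roll":0,"jaw":0.6},{"tx":0,"ty":0,"tz":4,"roll":0,"jaw":0.6},{"tx":0,"ty":0,"tz":3,"roll":0,"jaw":0.6},{"tx":0,"ty":0,"tz":2,"roll":0,"jaw":0.5}]'; python3 -m jog '[{"tx":0,"ty":0,"tz":1.3,"roll":0,"jaw":0.5},{"tx":0,"ty":0,"tz":0.8,"roll":0,"jaw":0.5},{"tx":0,"ty":0,"tz":0.5,"roll":0,"jaw":0.4},{"tx":0,"ty":0,"tz":0.2,"roll":0,"jaw":0.4},{"tx":0,"ty":0,"tz":0,"roll":0,"jaw":0.3},{"tx":0,"ty":0,"tz":0,"roll":0,"jaw":0.05},{"tx":0,"ty":0,"tz":0,"roll":0,"jaw":0.05},{"tx":0,"ty":0,"tz":0,"roll":0,"jaw":0.05}]'; python3 -m jog '[{"tx":0,"ty":0,"tz":0,"roll":0,"jaw":0.05},{"tx":0,"ty":0,"tz":0,"roll":0,"jaw":0.05},{"tx":0,"ty":0,"tz":0,"roll":0,"jaw":0.05}]'
```

```text
time_s: 21.35
position: [0.6117, 0.1498, 0.0535]
tcp_rot: [[-0.903, 0.429, -0.003], [0.429, 0.903, -0.0], [0.003, -0.002, -1.0]]
force: [0.6, 0.4, 0.7]
opening: 0.562
grasp_force: 0.0
time_s: 22.15
position: [0.6134, 0.1501, 0.0288]
tcp_rot: [[-0.904, 0.429, 0.001], [0.429, 0.904, 0.0], [-0.001, 0.001, -1.0]]
force: [-0.2, 0.5, 1.6]
opening: 0.158
grasp_force: 30.0
time_s: 22.45
position: [0.6134, 0.1501, 0.0287]
tcp_rot: [[-0.904, 0.428, 0.001], [0.428, 0.904, 0.0], [-0.001, 0.001, -1.0]]
force: [-0.2, 0.6, 3.8]
opening: 0.154
grasp_force: 30.0
```

```bash
python3 -m jog '[{"tx":0,"ty":0,"tz":-1,"roll":0,"jaw":0.05},{"tx":0,"ty":0,"tz":-3,"roll":0,"jaw":0.05},{"tx":0,"ty":0,"tz":-4,"roll":0,"jaw":0.05},{"tx":0,"ty":0,"tz":-4,"roll":0,"jaw":0.05},{"tx":0,"ty":0,"tz":-4,"roll":0,"jaw":0.05},{"tx":0,"ty":0,"tz":-4,"roll":0,"jaw":0.05},{"tx":-0.94,"ty":-4.39,"tz":0,"roll":0,"jaw":0.05},{"tx":-0.94,"ty":-4.39,"tz":0,"roll":0,"jaw":0.05}]'; python3 -m jog '[{"tx":-0.94,"ty":-4.39,"tz":0,"roll":0,"jaw":0.05},{"tx":-0.94,"ty":-4.39,"tz":0,"roll":0,"jaw":0.05},{"tx":-0.94,"ty":-4.39,"tz":0,"roll":0,"jaw":0.05},{"tx":-0.94,"ty":-4.39,"tz":0,"roll":0,"jaw":0.05},{"tx":-0.94,"ty":-4.39,"tz":0,"roll":0,"jaw":0.05},{"tx":-0.94,"ty":-4.39,"tz":0,"roll":0,"jaw":0.05},{"tx":-0.94,"ty":-4.39,"tz":0,"roll":0,"jaw":0.05},{"tx":-0.94,"ty":-4.39,"tz":0,"roll":0,"jaw":0.05}]'; python3 -m jog '[{"tx":0,"ty":0,"tz":0,"roll":0.1475,"jaw":0.05},{"tx":0,"ty":0,"tz":0,"roll":0.1475,"jaw":0.05},{"tx":0,"ty":0,"tz":0,"roll":0.1475,"jaw":0.05},{"tx":0,"ty":0,"tz":0,"roll":0.1475,"jaw":0.05},{"tx":0,"ty":0,"tz":0,"roll":0.1475,"jaw":0.05},{"tx":0,"ty":0,"tz":0,"roll":0.1475,"jaw":0.05},{"tx":0,"ty":0,"tz":0,"roll":0.1475,"jaw":0.05}]'; python3 -m jog '[{"tx":0,"ty":0,"tz":0,"roll":0.1475,"jaw":0.05},{"tx":0,"ty":0,"tz":0,"roll":0.1475,"jaw":0.05},{"tx":0,"ty":0,"tz":0,"roll":0.1475,"jaw":0.05},{"tx":0,"ty":0,"tz":0,"roll":0.1475,"jaw":0.05},{"tx":0,"ty":0,"tz":0,"roll":0.1475,"jaw":0.05},{"tx":0,"ty":0,"tz":0,"roll":0.1475,"jaw":0.05},{"tx":0,"ty":0,"tz":0,"roll":0.1475,"jaw":0.05}]'; python3 -m jog '[{"tx":0,"ty":0,"tz":0,"roll":0.1475,"jaw":0.05},{"tx":0,"ty":0,"tz":0,"roll":0.1475,"jaw":0.05},{"tx":0,"ty":0,"tz":0,"roll":0.1475,"jaw":0.05},{"tx":0,"ty":0,"tz":0,"roll":0.1475,"jaw":0.05},{"tx":0,"ty":0,"tz":0,"roll":0.1475,"jaw":0.05},{"tx":0,"ty":0,"tz":0,"roll":0.1475,"jaw":0.05},{"tx":0,"ty":0,"tz":0,"roll":0,"jaw":0.05},{"tx":0,"ty":0,"tz":0,"roll":0,"jaw":0.05}]'
python3 - <<'E'
from look import *
s,c=look(["blue_iron_tip"],[.204],"w8.png")
print(s["time_s"],np.round(s["position"],4),np.degrees(np.arctan2(s["tcp_rot"][1][0],s["tcp_rot"][0][0])))
m=trace("wrist","blue_iron")
P=np.argwhere(m[0]["pixels"]);print(c["cx"],[(r,P[P[:,0]==r][:,1].mean().round(1)) for r in range(100,320,30) if (P[:,0]==r).any()])
T=np.array(s["tcp_rot"]);print((T.T@(np.array([.5111,-.2866,.0587])-s["position"])*100).round(2))
E
```

```text
time_s: 23.25
position: [0.5924, 0.0625, 0.2298]
tcp_rot: [[-0.905, 0.425, 0.003], [0.425, 0.905, -0.001], [-0.003, 0.001, -1.0]]
force: [0.1, 0.4, -3.0]
opening: 0.154
grasp_force: 30.0
time_s: 24.05
position: [0.5083, -0.2882, 0.2277]
tcp_rot: [[-0.903, 0.429, -0.002], [0.429, 0.903, 0.001], [0.002, 0.0, -1.0]]
force: [0.1, 0.0, -1.9]
opening: 0.154
grasp_force: 30.0
time_s: 24.75
position: [0.5089, -0.2865, 0.2276]
tcp_rot: [[-0.089, 0.996, -0.002], [0.996, 0.089, 0.001], [0.001, -0.002, -1.0]]
force: [-0.4, -0.1, -3.4]
opening: 0.155
grasp_force: 30.0
time_s: 25.45
position: [0.5089, -0.2865, 0.2275]
tcp_rot: [[0.809, 0.587, -0.002], [0.587, -0.809, 0.001], [-0.001, -0.002, -1.0]]
force: [-0.0, 0.7, -2.3]
opening: 0.154
grasp_force: 30.0
time_s: 26.25
position: [0.5093, -0.2867, 0.2277]
tcp_rot: [[0.969, -0.246, -0.001], [-0.246, -0.969, 0.001], [-0.001, -0.0, -1.0]]
force: [-0.8, -0.5, -1.9]
opening: 0.156
grasp_force: 30.0
blue_iron_tip 0.94 [ 97. 253.] [ 577.5 -303.7]
26.25 [ 0.5093 -0.2867  0.2277] -14.217866819229434
253.33082123100525 [(100, np.float64(252.7)), (130, np.float64(253.5)), (160, np.float64(253.5)), (190, np.float64(253.5)), (220, np.float64(253.5)), (250, np.float64(253.5)), (310, np.float64(253.5))]
[ 0.2  -0.05 16.9 ]
```

```bash
python3 -m jog '[{"tx":0.15,"ty":0,"tz":3,"roll":0.003,"jaw":0.05},{"tx":0,"ty":0,"tz":4,"roll":0,"jaw":0.05},{"tx":0,"ty":0,"tz":4,"roll":0,"jaw":0.05},{"tx":0,"ty":0,"tz":3,"roll":0,"jaw":0.05},{"tx":0,"ty":0,"tz":1.4,"roll":0,"jaw":0.05},{"tx":0,"ty":0,"tz":0.7,"roll":0,"jaw":0.05},{"tx":0,"ty":0,"tz":0.3,"roll":0,"jaw":0.05},{"tx":0,"ty":0,"tz":0,"roll":0,"jaw":0.05}]'; python3 -m jog '[{"tx":0,"ty":0,"tz":0.2,"roll":0,"jaw":0.05},{"tx":0,"ty":0,"tz":0,"roll":0,"jaw":0.05}]'; python3 -m jog '[{"tx":0,"ty":0,"tz":0.1,"roll":0,"jaw":0.05},{"tx":0,"ty":0,"tz":0,"roll":0,"jaw":0.05}]'
```

```text
time_s: 27.2
position: [0.512, -0.288, 0.065]
tcp_rot: [[0.968, -0.251, 0.002], [-0.251, -0.968, -0.001], [0.002, 0.001, -1.0]]
force: [0.3, 0.2, -1.6]
opening: 0.157
grasp_force: 30.0
time_s: 27.4
position: [0.5117, -0.2878, 0.0631]
tcp_rot: [[0.968, -0.251, 0.002], [-0.251, -0.968, -0.001], [0.002, 0.001, -1.0]]
force: [0.1, 0.3, -2.2]
opening: 0.155
grasp_force: 30.0
time_s: 27.6
position: [0.5113, -0.2875, 0.0614]
tcp_rot: [[0.968, -0.251, 0.0], [-0.251, -0.968, -0.0], [0.0, 0.0, -1.0]]
force: [0.6, 0.5, -2.6]
opening: 0.152
grasp_force: 30.0
```

```bash
python3 -m jog '[{"tx":0,"ty":-0.05,"tz":0.1,"roll":0,"jaw":0.05},{"tx":0,"ty":0,"tz":0,"roll":0,"jaw":0.05}]'; python3 -m jog '[{"tx":0,"ty":0,"tz":0.1,"roll":0,"jaw":0.05},{"tx":0,"ty":0,"tz":0,"roll":0,"jaw":0.05}]'; python3 -m jog '[{"tx":0,"ty":0,"tz":0.05,"roll":0,"jaw":0.05},{"tx":0,"ty":0,"tz":0,"roll":0,"jaw":0.05}]'
```

```text
time_s: 27.8
position: [0.5113, -0.2868, 0.06]
tcp_rot: [[0.968, -0.251, -0.0], [-0.251, -0.968, 0.0], [-0.0, -0.0, -1.0]]
force: [0.9, -0.2, -2.6]
opening: 0.155
grasp_force: 30.0
time_s: 28.0
position: [0.5112, -0.2868, 0.0588]
tcp_rot: [[0.968, -0.251, -0.0], [-0.251, -0.968, 0.0], [-0.0, -0.0, -1.0]]
force: [-0.3, 0.0, -1.5]
opening: 0.156
grasp_force: 30.0
time_s: 28.2
position: [0.5113, -0.2869, 0.0587]
tcp_rot: [[0.968, -0.252, -0.0], [-0.252, -0.968, 0.0], [-0.0, -0.0, -1.0]]
force: [-1.3, 0.4, 0.2]
opening: 0.158
grasp_force: 30.0
```

```bash
python3 -m jog '[{"tx":0,"ty":0,"tz":0.05,"roll":0,"jaw":0.05},{"tx":0,"ty":0,"tz":0,"roll":0,"jaw":0.05}]'
```

```text
time_s: 28.4
position: [0.5113, -0.2869, 0.0587]
tcp_rot: [[0.968, -0.251, 0.0], [-0.251, -0.968, -0.0], [0.0, 0.0, -1.0]]
force: [-1.3, 1.1, 4.7]
opening: 0.155
grasp_force: 30.0
```

```bash
python3 -m jog '[{"tx":0,"ty":0,"tz":0,"roll":0,"jaw":0.2},{"tx":0,"ty":0,"tz":0,"roll":0,"jaw":0.3},{"tx":0,"ty":0,"tz":0,"roll":0,"jaw":0.4},{"tx":0,"ty":0,"tz":0,"roll":0,"jaw":0.45},{"tx":0,"ty":0,"tz":-1,"roll":0,"jaw":0.45},{"tx":0,"ty":0,"tz":-3,"roll":0,"jaw":0.45},{"tx":0,"ty":0,"tz":-4,"roll":0,"jaw":0.45},{"tx":0,"ty":0,"tz":-4,"roll":0,"jaw":0.45}]'; python3 -m jog '[{"tx":-2.6,"ty":-2.1,"tz":-3,"roll":0,"jaw":0.6},{"tx":-2.6,"ty":-2.1,"tz":-3,"roll":0,"jaw":0.6},{"tx":-2.6,"ty":-2.1,"tz":-3,"roll":0,"jaw":0.6},{"tx":0,"ty":-2.1,"tz":-3,"roll":0,"jaw":0.6},{"tx":0,"ty":0,"tz":0,"roll":0,"jaw":0.6},{"tx":0,"ty":0,"tz":0,"roll":0,"jaw":0.6}]'
python3 chk.py w9.png red_iron black_iron blue_iron
```

```text
time_s: 29.2
position: [0.511, -0.2867, 0.1795]
tcp_rot: [[0.968, -0.252, -0.001], [-0.252, -0.968, 0.001], [-0.001, -0.0, -1.0]]
force: [1.4, -0.4, -0.8]
opening: 0.449
grasp_force: 0.0
time_s: 29.8
position: [0.4572, -0.1859, 0.2993]
tcp_rot: [[0.968, -0.25, 0.002], [-0.25, -0.968, -0.002], [0.003, 0.001, -1.0]]
force: [-0.3, 0.1, 0.0]
opening: 0.598
grasp_force: 0.0
rack [  0.53110869  -0.20932421 -14.37736844] 8 0.445143124810434
red_iron 0.8 rack mm [ 0.2 78.9]
red_iron_tip 0.71 rack mm [67.6 80.4]
red_iron_butt 0.83 rack mm [-72.9  84.2]
red_iron_butt 0.61 rack mm [-68.  -79.4]
 mask mean [ 8.5 78.6] min [-71.  65.] max [68. 92.] ang -0.2
 mask mean [ 81.4 239.7] min [ 73. 203.] max [ 88. 269.] ang -85.6
black_iron 0.91 rack mm [-9.   6.8]
black_iron_tip 0.67 rack mm [59.4  4.1]
black_iron_butt 0.55 rack mm [-78.4  10.1]
black_iron_butt 0.39 rack mm [-0.  -1.4]
 mask mean [0.3 6.6] min [-78.  -8.] max [61. 19.] ang -1.8
blue_iron 0.56 rack mm [ -0.8 -81.3]
blue_iron_tip 0.95 rack mm [ 69.1 -80.9]
blue_iron_butt 0.81 rack mm [-70.7 -79.7]
 mask mean [ 10.7 -79.5] min [-70. -93.] max [ 69. -66.] ang 0.1
29.8 [ 0.4572 -0.1859  0.2993]
```

View pics/w9.png

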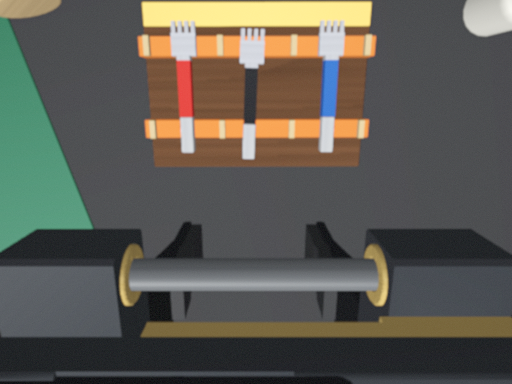

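Wrist view: red (cols about 183) and blue (about 330) lie centred and straight in the outer lanes, tips to the brass strip. The black iron is where it was before.

```bash
python3 -c "
from rig import hand_in;print(hand_in())"
```

```text
the job is handed in; nothing more can be done
None
```

The red and blue irons lie flat and straight in the two outer lanes, within about 2 mm of centre, tips to the brass strip; the black iron has not moved, and the job was handed in at about 30 s.

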